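Load the specimen photo stand and hold its reflector flap at the balance point

TASK

Set the round and the square resin-cast specimens into the nests of their own shape on the photo stand, lying flat on the nest floors. Then take the white reflector flap by its orange side handle, swing it up gently to its balance point, standing straight up, never letting it drop or go over to the other side, and finish while still gripping it there for the exposure, with the specimens still seated. Leave the green oblong specimen and everything else on the bench where they are.

Things in the scene. Friction and masses are not known exactly. Their poses are not given: they have to be found in the camera images.
- round_center (a point): Centre (half-way up) of the loose round amber resin specimen, a disc 46 mm in diameter and 30 mm tall, standing flat on the bench, a small dark insect on its top; z axis up. About 60 g.
- square_center (a point): Centre (half-way up) of the loose blue square resin specimen, 38 x 38 mm and 30 mm tall, flat on the bench, a small insect on its top; x and y axes along its sides, z up. About 55 g.
- oblong_center (a point): Centre of the loose green oblong resin specimen with rounded ends, 60 mm long (its x axis) x 30 mm wide x 30 mm tall. It fits no nest and stays where it is.
- nest_round (a point): Centre of the floor of the round nest in the stand's black nest plate: hole 50 mm in diameter with a yellow floor, 10 mm deep, floor 10 mm and plate top 20 mm above the bench. Axes are the stand's: x along the flap's hinge, y from the nests towards the hinge, z up. A seated specimen stands 20 mm proud of the plate.
- nest_square (a point): Centre of the floor of the square nest in the same plate, 104 mm along the stand's +x from the round one: hole 42 x 42 mm, yellow floor, sides along the stand's axes, 10 mm deep; same floor height and axes. The stand is fixed to the bench; the flap's hinge runs 90 mm to the +y side of the nest centres.
- hinge_point (a point): Point on the flap's hinge axis level (along the hinge) with the middle of the orange handle, 35 mm above the bench. The hinge axis is the stand's x axis, which this point's axes show.
- flap_handle (a point): Middle of the flap's orange handle: a round stub 12 mm thick, 52 mm long, parallel to the hinge and 120 mm from it, sticking out past the white panel's side edge on the stand's -x side (panel edge 29 mm from this point). Pinch it from above, fingers closing across it; it may turn between them. At the start 86 mm above the bench, upright 155 mm, nothing under it.
- flap (a joint): Hinge of the flap, rad. 0: fallen back on its stop, leaning 1.13 from upright away from the nests (to the stand's +y); grows as it swings up. 1.13: straight up, its weight right over the hinge (balance point); past that it falls towards the nests, stop at 2.0. Free-swinging, nothing keeps it up unless held; about 0.16 kg.
Things that resemble listed ones, but are neither listed nor needed, are in the scene too. Of the things shaped like the part that bears square_center, the blue one is meant.

How it is judged (in metres and radians):
On the way:
1. both specimens seated in their own nests and let go, with the flap still lying back (horizontal distance between round_center and nest_round below 0.006 m and z of round_center in the frame of nest_round below 0.0185 m and angle between each of round_center, square_center's own z axis and vertical below 0.08 rad and horizontal distance between square_center and nest_square below 0.006 m and z of square_center in the frame of nest_square below 0.0185 m and contact force between the fingers and round_block below 0.1 N and contact force between the fingers and square_block below 0.1 N and value of joint flap below 0.3 rad), for 0.2 s.
At the end, for the whole second after the job is handed in: Both specimens flat in their own nests (centre within 6 mm, under 3.5 mm above fully home, tilt under 0.08 rad), clear of the fingers and the flap; the flap within 0.09 rad of straight up (joint 1.04 to 1.22), slower than 0.15 rad/s, gripped by the fingers (over 1.5 N) (horizontal distance between round_center and nest_round below 0.006 m and z of round_center in the frame of nest_round below 0.0185 m and angle between each of round_center, square_center's own z axis and vertical below 0.08 rad and horizontal distance between square_center and nest_square below 0.006 m and z of square_center in the frame of nest_square below 0.0185 m and contact force between the fingers and round_block below 0.1 N and contact force between the fingers and square_block below 0.1 N and value of joint flap between 1.04 and 1.22 rad and velocity of joint flap between -0.15 and 0.15 rad/s and contact force between the fingers and flap above 1.5 N and contact force between flap and round_block below 0.05 N and contact force between flap and square_block below 0.05 N); the arm keeps its last pose, push and grip.
It fails at once if the flap goes well over its balance point to the nest side (more than 0.35 rad past upright) (value of joint flap above 1.48 rad).
It fails at once if the flap is dropped or flung (faster than 5 rad/s) (velocity of joint flap above 5 rad/s or velocity of joint flap below -5 rad/s).
It fails at once if the oblong specimen is moved more than 25 mm (distance of oblong_center from where it was at the start of the episode above 0.025 m).
It fails at once if something else on the bench is moved more than 30 mm (distance of any of pot_a, pot_b, square_jar, tweezers, pen, dish from where it was at the start of the episode above 0.03 m).
It also fails if it takes over 72 s, if anything falls off the work surface, if the arm or the gripper's body presses on something with over 40 N, if the wrist force passes 120 N, or if a joint passes its speed limit or range.

ROBOT

A 6-joint arm with a two-finger parallel gripper is mounted at the origin on the work surface. World frame = base frame: x ahead of the robot, y to its left, z up, the work surface at z = 0. Lengths are in mm, angles in rad, forces in N, time in s.
With the tool pointing down it reaches from about 250 to 775 mm from the base axis. Payload 4 kg.
Tool frame: the origin (TCP) lies midway between the tips of the shut fingers; the grasp point (between the pads) lies 19 mm behind it; z points along the fingers, y is the line along which they close (so a half turn about z gives the same grasp; the last joint's range is limited). The gripper opens to 94 mm and grips with 3 to 60 N. Pads are 16 mm wide; open, the fingers measure 119 mm over their backs; the gripper's body (75 mm by 177 mm) begins 78 mm behind the grasp point.
Start: joints at [-1.411, 0.087, 1.371, -0, 1.684, -0.103], TCP at [142.879, -531.137, 205.506] pointing down, gripper open.
Joint ranges: [-3.1, 3.1], [-0.76, 2.03], [0.27, 2.55], [-1.08, 4.22], [0.17, 2.65], [-2.57, 2.57]. Speed limits (rad/s): [2.79, 2.79, 3.14, 3.14, 3.14, 3.14].

INTERFACE

Orientations are given as a unit quaternion [w, x, y, z].
In Python, from bench import manip gives the robot as it stands.
- The arm moves only by the shell command python3 -m inch 'ROWS' [FORCE]. ROWS is JSON, a list of rows, each an object of numbers: "gripper": the closure, from 0 (fully open) to 1 (shut); "x", "y", "z": the shift along the tool's x, y, z in units of 25 mm (1.0 is 25 mm); "ax", "ay", "az": the turn, a rotation vector about the tool's x, y, z in units of 5 degrees (1.0 is 5 degrees). In form: [{"gripper": .., "x": .., "y": .., "z": .., "ax": .., "ay": .., "az": ..}, ...]. A call has 1 to 10 rows; each row is the pose to reach, as a shift and turn from the pose commanded when the call began, along the tool's axes at that moment; what a row does not reach only later rows make up. A row lasts 1/12 s, in which the tool goes at most 41.7 mm and 7.16 degrees, less where a joint would pass 70% of its speed; a pose out of reach is approached as far as the arm can. A call with a gripper value outside its range is refused whole. The fingers move at their own pace and stop on an object; FORCE is the grip in N (left out, the last holds). Time passes only in rows, so rows that repeat a pose let the fingers close. It gives the time, the measured TCP pose, the force, the opening and the grip force at its end, in the units of the state.
- manip.sense(): the state, without advancing time (a new reading comes with each control period).
- manip.get_image(name): name is "scene" or "top" or "wrist"; returns the picture (384x512x3 uint8, blue, green, red); there is no depth.
- manip.camera_params(name): a dict with "intrinsics" (3x3 intrinsics, pixels), "eye" and "attitude" of the camera in the world. Camera axes: x right, y up, looking along -z (the intrinsics and any distortion apply to the point x, -y, -z); pixel columns grow to the right and rows downward; lengths in mm; the calibration is good to about 2 mm. A picture is of the moment at which its call begins: read the wrist's pose just before it. camera_params takes no time and is no camera call; for the wrist camera it gives the pose at the moment of the call.
- manip.finish_job(): hands the job in; it is judged then, once.
The state is a dict: "clock": time; "joint_positions": joint angles; "joint_velocities": joint speeds; "joint_torque": joint torques, N m; "position": TCP position; "orientation": TCP orientation; "ft_force": force on the tool from outside, world axes, zero at the start; "torque": the same for the moment, N m; "width": opening from 0.0 (shut) to 1.0 (fully open); "gripper_force": force on a finger pad.
Only numpy, scipy, OpenCV 4.12 (cv2) and the standard library are available. Lean on these libraries where they do the work, as an engineer would, in place of code of your own. Each camera call takes 0.05 s, during which the arm holds its last target. There are 200 camera calls.

## Working session

There is one attempt and no reset: what is moved stays moved. The work goes in short steps, Python scripts to look and compute and a shell command to move; the robot and the scene stay as the last step left them, time stands still between calls to the robot, and variables do not carry over. Pictures are saved under pics/ and viewed, at most 13 in all, crops included, and the job is handed in when it is done.

```bash
mkdir -p pics; ls
python3 - <<'E'
from bench import manip
import cv2,json
for n in ["scene","top"]:
    cv2.imwrite(f"pics/{n}0.png",manip.get_image(n)); p=manip.camera_params(n); print(n,p)
s=manip.sense(); print(s)
E
```

```text
pics
scene {'intrinsics': array([[464.00998827,   0.        , 257.30728314],
       [  0.        , 464.00998827, 187.63799309],
       [  0.        ,   0.        ,   1.        ]]), 'eye': array([1378.18594981, -411.4796148 ,  648.16824381]), 'attitude': array([0.73059679, 0.40705371, 0.2588266 , 0.48326431])}
top {'intrinsics': array([[378.44379595,   0.        , 258.01540169],
       [  0.        , 378.44379595, 189.93682979],
       [  0.        ,   0.        ,   1.        ]]), 'eye': array([ 449.1997386 ,  -50.80691921, 1139.62133578]), 'attitude': array([-0.6998687 , -0.03096266,  0.02929531,  0.71299853])}
{'clock': 0.1, 'joint_positions': array([-1.41109545e+00,  8.78762314e-02,  1.37208070e+00, -2.35857830e-05,
        1.68359098e+00, -1.03116194e-01]), 'joint_velocities': array([-3.16800146e-06, -1.50664042e-03, -2.61887382e-03,  1.98877845e-03,
        5.41778289e-04,  1.51489240e-03]), 'joint_torque': array([ 1.61194301e-03, -3.41253769e+01, -3.03301048e+01,  7.20354309e-02,
        3.04555893e-02, -9.57305633e-05]), 'position': array([ 142.79225546, -530.63697552,  204.43525184]), 'orientation': array([-9.76901593e-04,  9.91378015e-01,  1.31029294e-01, -3.93701448e-05]), 'ft_force': array([0.86743893, 0.9073901 , 0.02810693]), 'torque': array([-0.00558666, -0.00058992, -0.02286   ]), 'gripper_force': 0.0, 'width': 1.0008264575203216}
```

View pics/top0.png

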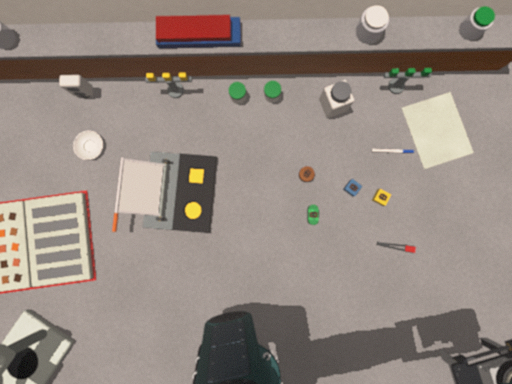

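View pics/scene0.png

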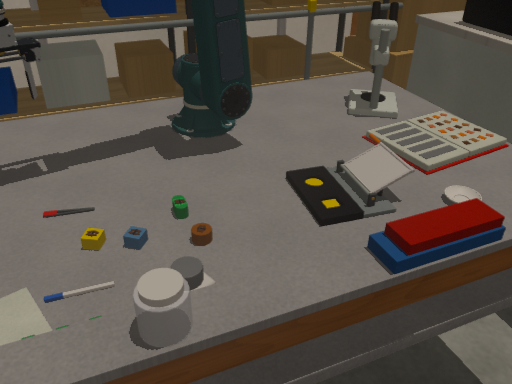

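Top view: candidates for round are the amber disc (307,174) and the green pots (237,91) and (273,90). For square there is the blue one (353,187) and a yellow lookalike (383,197). The green oblong is at (314,214), the nests are yellow square (197,176) and yellow round (193,211), and the orange handle is at (115,222). I choose amber (307,174) and blue (353,187), to be checked in a crop.

```bash
cat > h.py <<'E'
import cv2,numpy as np
from bench import manip
from scipy.spatial.transform import Rotation as R
def rot(q): return R.from_quat(np.r_[q[1:],q[0]])
def world(p,uv,z):
    "pixel -> world point on plane z"
    u=np.atleast_2d(uv).astype(float); K=p["intrinsics"]
    d=np.c_[(u[:,0]-K[0,2])/K[0,0],-(u[:,1]-K[1,2])/K[1,1],-np.ones(len(u))]
    d=rot(p["attitude"]).apply(d); e=np.array(p["eye"])
    return e+d*((z-e[2])/d[:,2])[:,None]
def proj(p,X):
    c=rot(p["attitude"]).inv().apply(np.atleast_2d(X)-p["eye"]); K=p["intrinsics"]
    return np.c_[K[0,2]-K[0,0]*c[:,0]/c[:,2],K[1,2]+K[1,1]*c[:,1]/c[:,2]]
HSV=dict(amber=((5,110,40),(14,255,255)),blue=((100,90,50),(125,255,255)),yellow=((20,150,120),(35,255,255)),green=((45,100,40),(85,255,255)),orange=((5,190,150),(16,255,255)))
def blobs(im,c,amin=20):
    m=cv2.inRange(cv2.cvtColor(im,cv2.COLOR_BGR2HSV),*[np.array(x) for x in HSV[c]])
    m=cv2.morphologyEx(m,cv2.MORPH_CLOSE,np.ones((3,3)))
    cs,_=cv2.findContours(m,cv2.RETR_EXTERNAL,cv2.CHAIN_APPROX_NONE)
    return sorted([k for k in cs if cv2.contourArea(k)>amin],key=cv2.contourArea,reverse=True)
def delta(xy=None,z=None,yaw=None):
    "rows' units from the measured pose to a down-pointing target; yaw = direction of tool y in world (deg)"
    s=manip.sense(); T=rot(s["orientation"]); p=np.array(s["position"]); t=p.copy()
    if xy is not None: t[:2]=xy
    if z is not None: t[2]=z
    d=T.inv().apply(t-p)/25; y=T.as_matrix()[:,1]; cur=np.degrees(np.arctan2(y[1],y[0]))
    out="xyz %s"%np.round(d,2)
    if yaw is not None:
        a=(yaw-cur+90)%180-90; out+="  az %.2f (tool z down: world yaw change %.1f)"%(-a/5,a)
    print(out,"cur yaw %.1f"%cur,"pos",p.round(1))
E
python3 - <<'E'
from h import *
im=cv2.imread("pics/top0.png"); p=manip.camera_params("top")
for c,z in dict(amber=20,blue=20,yellow=10,green=20,orange=86).items():
    for k in blobs(im,c,8):
        (u,v),wh,a=cv2.minAreaRect(k); 
        if 60<v<260: print(c,(round(u),round(v)),np.round(wh),round(a),world(p,(u,v),z)[0].round(0))
cv2.imwrite("pics/crop1.png",cv2.resize(im[140:245,95:400],None,fx=2.6,fy=2.6,interpolation=cv2.INTER_CUBIC))
E
```

```text
amber (256, 64) [ 19. 511.] 89 [930. -48.  20.]
amber (306, 174) [14. 14.] 90 [ 590. -193.   20.]
amber (115, 222) [ 4. 18.] 6 [458. 376.  20.]
amber (14, 247) [6. 7.] 11 [391. 669.  20.]
amber (2, 248) [7. 5.] 90 [386. 704.  20.]
amber (13, 231) [5. 6.] 14 [436. 675.  20.]
amber (2, 233) [6. 4.] 90 [432. 708.  20.]
amber (12, 216) [4. 4.] 90 [481. 680.  20.]
amber (2, 218) [5. 3.] 90 [477. 711.  20.]
blue (352, 187) [12. 12.] 37 [ 548. -329.   20.]
blue (408, 151) [ 2. 10.] 90 [ 653. -500.   20.]
yellow (193, 210) [16. 16.] 90 [489. 146.  10.]
yellow (196, 175) [14. 14.] 6 [593. 137.  10.]
yellow (382, 197) [13. 13.] 27 [ 518. -418.   10.]
yellow (166, 75) [6. 8.] 90 [906. 228.  10.]
yellow (150, 75) [6. 7.] 90 [907. 278.  10.]
yellow (182, 75) [6. 8.] 90 [905. 178.  10.]
green (237, 90) [16. 16.] 63 [850.  10.  20.]
green (272, 89) [16. 15.] 90 [852. -99.  20.]
green (312, 214) [18.  9.] 90 [ 471. -209.   20.]
green (426, 72) [ 7. 10.] 90 [ 897. -567.   20.]
green (410, 72) [7. 9.] 90 [ 898. -520.   20.]
green (394, 72) [7. 8.] 90 [ 899. -470.   20.]
orange (15, 247) [4. 5.] 14 [395. 627.  86.]
orange (2, 233) [4. 3.] 90 [433. 664.  86.]
```

View pics/crop1.png

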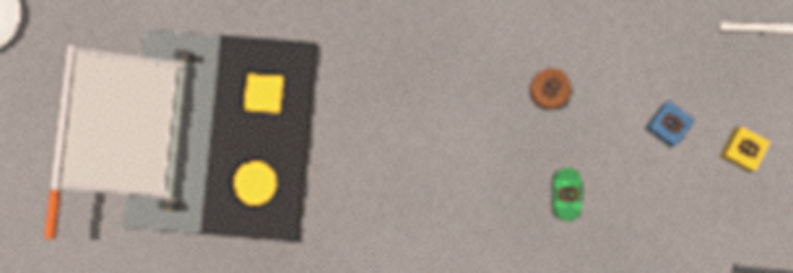

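The crop confirms the choice: amber disc with an insect, blue square with an insect, yellow square as the decoy. The nest spacing measures 104.4 mm against the stated 104.

Run:
```python
from h import *
p=manip.camera_params("top")
print("handle",world(p,(114.5,222),86), "tip/panel end",world(p,[(116.5,213),(114,231)],86))
w=manip.camera_params("wrist"); s=manip.sense()
T=rot(s["orientation"]); print("cam in tool",T.inv().apply(w["eye"]-s["position"]), (T.inv()*rot(w["attitude"])).as_matrix().round(3), w["intrinsics"][0])
delta((545,-265),260,0)
```

```text
handle [[457.34978059 351.03815808  86.        ]] tip/panel end [[482.21554834 345.81230012  86.        ]
 [432.50690748 352.08097628  86.        ]]
cam in tool [  68.52901144   -0.62172266 -179.98319482] [[-0.001  0.97   0.243]
 [ 1.     0.001  0.001]
 [ 0.001  0.243 -0.97 ]] [301.16340057   0.         254.68083388]
xyz [18.3  -6.09 -2.21]  az -14.99 (tool z down: world yaw change 74.9) cur yaw -74.9 pos [ 142.8 -530.6  204.4]
```

```bash
python3 -m inch '[{"gripper":0,"x":18.3,"y":-6.1,"z":-2.2},{"gripper":0,"x":18.3,"y":-6.1,"z":-2.2},{"gripper":0,"x":18.3,"y":-6.1,"z":-2.2},{"gripper":0,"x":18.3,"y":-6.1,"z":-2.2},{"gripper":0,"x":18.3,"y":-6.1,"z":-2.2},{"gripper":0,"x":18.3,"y":-6.1,"z":-2.2},{"gripper":0,"x":18.3,"y":-6.1,"z":-2.2},{"gripper":0,"x":18.3,"y":-6.1,"z":-2.2},{"gripper":0,"x":18.3,"y":-6.1,"z":-2.2},{"gripper":0,"x":18.3,"y":-6.1,"z":-2.2}]' 10
python3 - <<'E'
from h import *
delta((545,-265),260)
E
```

```text
xyz [18.3  -6.09 -2.21] cur yaw -74.9 pos [ 142.8 -530.6  204.4]invalid input at $[0]: expected keys gripper, x, y, z, ax, ay, az
```

```bash
python3 -m inch '[{"gripper":0,"x":18.3,"y":-6.1,"z":-2.2,"ax":0,"ay":0,"az":0},{"gripper":0,"x":18.3,"y":-6.1,"z":-2.2,"ax":0,"ay":0,"az":0},{"gripper":0,"x":18.3,"y":-6.1,"z":-2.2,"ax":0,"ay":0,"az":0},{"gripper":0,"x":18.3,"y":-6.1,"z":-2.2,"ax":0,"ay":0,"az":0},{"gripper":0,"x":18.3,"y":-6.1,"z":-2.2,"ax":0,"ay":0,"az":0},{"gripper":0,"x":18.3,"y":-6.1,"z":-2.2,"ax":0,"ay":0,"az":0},{"gripper":0,"x":18.3,"y":-6.1,"z":-2.2,"ax":0,"ay":0,"az":0},{"gripper":0,"x":18.3,"y":-6.1,"z":-2.2,"ax":0,"ay":0,"az":0},{"gripper":0,"x":18.3,"y":-6.1,"z":-2.2,"ax":0,"ay":0,"az":0},{"gripper":0,"x":18.3,"y":-6.1,"z":-2.2,"ax":0,"ay":0,"az":0}]' 10
python3 - <<'E'
from h import *
delta((545,-265),260)
E
```

```text
clock: 0.93
position: [489.4, -301.0, 252.4]
orientation: [-0.0, 0.991, 0.131, -0.0]
ft_force: [0.6, -0.2, -0.2]
width: 0.999
gripper_force: 0.0
xyz [ 2.52 -0.81 -0.3 ] cur yaw -74.9 pos [ 489.4 -301.   252.4]
```

```bash
python3 -m inch '[{"gripper":0,"x":2,"y":-0.8,"z":-0.3,"ax":0,"ay":0,"az":0},{"gripper":0,"x":2,"y":-0.8,"z":-0.3,"ax":0,"ay":0,"az":0},{"gripper":0,"x":2,"y":-0.8,"z":-0.3,"ax":0,"ay":0,"az":0},{"gripper":0,"x":2,"y":-0.8,"z":-0.3,"ax":0,"ay":0,"az":0},{"gripper":0,"x":2,"y":-0.8,"z":-0.3,"ax":0,"ay":0,"az":0}]'
python3 - <<'E'
from h import *
p=manip.camera_params("wrist"); im=manip.get_image("wrist"); cv2.imwrite("pics/w1.png",im)
for c in ["amber","blue","green","yellow"]:
    for k in blobs(im,c,200): print(c,cv2.minAreaRect(k),world(p,cv2.minAreaRect(k)[0],20)[0].round(1))
E
```

```text
clock: 1.35
position: [529.9, -271.4, 259.6]
orientation: [-0.0, 0.991, 0.13, -0.001]
ft_force: [-0.1, 0.9, 0.3]
width: 1.005
gripper_force: 0.0
amber ((210.25003051757812, 108.75000762939453), (35.35533905029297, 33.23401641845703), 45.0) [ 588.3 -192.9   20. ]
blue ((298.4189147949219, 165.4864959716797), (28.24817657470703, 26.85320281982422), 54.462318420410156) [ 545.  -329.9   20. ]
green ((202.31536865234375, 195.67691040039062), (22.01415252685547, 43.414363861083984), 15.255120277404785) [ 467.3 -208.7   20. ]
```

View pics/w1.png

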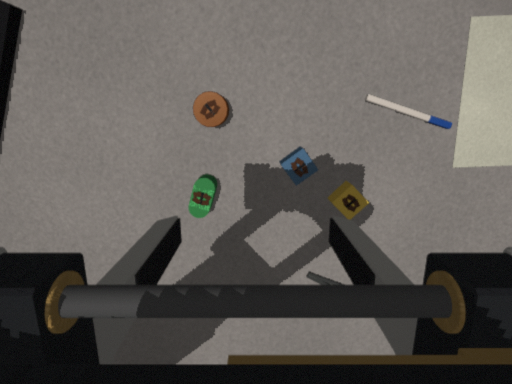

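The wrist view shows the amber disc at (210,109), the blue square at (298,166), the green oblong at (202,196) and the yellow decoy at (349,201). I'll refine the positions by fitting the silhouettes.

```bash
cat >> h.py <<'E'
from scipy.optimize import minimize
def outline(kind,x,y,yaw,z0,z1):
    if kind=="disc": r=HALF.get("disc"); t=np.linspace(0,2*np.pi,60); b=np.c_[r*np.cos(t),r*np.sin(t)]
    else:
        h=HALF.get("square"); b=R.from_euler("z",yaw,degrees=True).as_matrix()[:2,:2]@np.array([[h,h],[h,-h],[-h,-h],[-h,h]]).T; b=b.T
    b=b+[x,y]; return np.vstack([np.c_[b,np.full(len(b),z)] for z in (z0,z1)])
HALF=dict(disc=23,square=19)
def fit(p,k,kind,x0,z0,z1,S=8):
    "fit silhouette to contour k: IoU in an upsampled picture"
    o=k.reshape(-1,2).min(0)-6; n=(k.reshape(-1,2).max(0)-o+7)*S
    def mask(c):
        m=np.zeros((n[1],n[0]),np.uint8); cv2.fillPoly(m,[np.round(c).astype(np.int32)],1); return m
    bl=np.zeros((n[1]//S,n[0]//S),np.uint8); cv2.drawContours(bl,[k-o],-1,1,-1); A=cv2.resize(bl,(int(n[0]),int(n[1])),interpolation=cv2.INTER_NEAREST)
    def cost(v):
        hull=cv2.convexHull(((proj(p,outline(kind,*v,z0,z1))-o+.5)*S).astype(np.float32)); B=mask(hull)
        return 1-(A&B).sum()/(A|B).sum()
    r=minimize(cost,x0,method="Nelder-Mead",options=dict(initial_simplex=np.array(x0)+np.vstack([np.zeros(3),np.diag([6,6,15])]),xatol=.05,fatol=1e-4))
    return r.x.round(1),round(1-r.fun,3)
E
python3 - <<'E'
from h import *
im=cv2.imread("pics/w1.png"); p=manip.camera_params("wrist")
print(fit(p,blobs(im,"amber",200)[0],"disc",[588,-193,0],0,30))
for y in(10,40,70): print(fit(p,blobs(im,"blue",200)[0],"square",[545,-330,y],0,30))
delta((588,-193),120,0)
E
```

```text
(array([ 587.7, -194. ,    3.3]), np.float64(0.932))
(array([ 544.7, -329.8,   53.3]), np.float64(0.871))
(array([ 544.1, -330.6,   49.4]), np.float64(0.873))
(array([ 544.2, -330. ,   51.3]), np.float64(0.872))
xyz [ 3.07 -2.44  5.59]  az -15.02 (tool z down: world yaw change 75.1) cur yaw -75.1 pos [ 529.8 -271.7  259.8]
```

```bash
python3 -m inch '[{"gripper":0,"x":3.05,"y":-2.4,"z":5,"ax":0,"ay":0,"az":0},{"gripper":0,"x":3.05,"y":-2.4,"z":5,"ax":0,"ay":0,"az":0},{"gripper":0,"x":3.05,"y":-2.4,"z":5,"ax":0,"ay":0,"az":0},{"gripper":0,"x":3.05,"y":-2.4,"z":5,"ax":0,"ay":0,"az":0},{"gripper":0,"x":3.05,"y":-2.4,"z":5,"ax":0,"ay":0,"az":0},{"gripper":0,"x":3.05,"y":-2.4,"z":7.5,"ax":0,"ay":0,"az":0},{"gripper":0,"x":3.05,"y":-2.4,"z":8.8,"ax":0,"ay":0,"az":0},{"gripper":0,"x":3.05,"y":-2.4,"z":9.8,"ax":0,"ay":0,"az":0},{"gripper":0,"x":3.05,"y":-2.4,"z":9.8,"ax":0,"ay":0,"az":0},{"gripper":0,"x":3.05,"y":-2.4,"z":9.8,"ax":0,"ay":0,"az":0}]'
python3 - <<'E'
from h import *
delta((587.8,-193.8),14,-5); print(manip.sense()["joint_positions"].round(2))
E
```

```text
clock: 2.23
position: [587.0, -193.9, 14.2]
orientation: [-0.001, 0.992, 0.13, -0.002]
ft_force: [-0.2, -0.3, 1.0]
width: 1.001
gripper_force: 0.0
xyz [0.03 0.01 0.01]  az -14.02 (tool z down: world yaw change 70.1) cur yaw -75.1 pos [ 587.  -193.9   14.2]
[-0.41  0.35  1.45 -0.    1.35  0.9 ]
```

```bash
python3 -m inch '[{"gripper":0.6,"x":0,"y":0,"z":0,"ax":0,"ay":0,"az":0},{"gripper":0.6,"x":0,"y":0,"z":0,"ax":0,"ay":0,"az":0},{"gripper":0.6,"x":0,"y":0,"z":0,"ax":0,"ay":0,"az":0},{"gripper":0.6,"x":0,"y":0,"z":0,"ax":0,"ay":0,"az":0},{"gripper":0.6,"x":0,"y":0,"z":0,"ax":0,"ay":0,"az":0},{"gripper":0.6,"x":0,"y":0,"z":0,"ax":0,"ay":0,"az":0},{"gripper":0.6,"x":0,"y":0,"z":0,"ax":0,"ay":0,"az":0},{"gripper":0.6,"x":0,"y":0,"z":0,"ax":0,"ay":0,"az":0}]' 5
python3 -m inch '[{"gripper":0.3,"x":0,"y":0,"z":0,"ax":0,"ay":0,"az":0},{"gripper":0.3,"x":0,"y":0,"z":0,"ax":0,"ay":0,"az":0},{"gripper":0.3,"x":0,"y":0,"z":0,"ax":0,"ay":0,"az":0},{"gripper":0.3,"x":0,"y":0,"z":0,"ax":0,"ay":0,"az":0},{"gripper":0.3,"x":0,"y":0,"z":0,"ax":0,"ay":0,"az":-1.4},{"gripper":0.3,"x":0,"y":0,"z":0,"ax":0,"ay":0,"az":-2.8},{"gripper":0.3,"x":0,"y":0,"z":0,"ax":0,"ay":0,"az":-4.2},{"gripper":0.3,"x":0,"y":0,"z":0,"ax":0,"ay":0,"az":-5.6},{"gripper":0.3,"x":0,"y":0,"z":0,"ax":0,"ay":0,"az":-7},{"gripper":0.3,"x":0,"y":0,"z":0,"ax":0,"ay":0,"az":-7}]' 5
python3 -m inch '[{"gripper":0.3,"x":0,"y":0,"z":0,"ax":0,"ay":0,"az":-1.4},{"gripper":0.3,"x":0,"y":0,"z":0,"ax":0,"ay":0,"az":-2.8},{"gripper":0.3,"x":0,"y":0,"z":0,"ax":0,"ay":0,"az":-4.2},{"gripper":0.3,"x":0,"y":0,"z":0,"ax":0,"ay":0,"az":-5.6},{"gripper":0.3,"x":0,"y":0,"z":0,"ax":0,"ay":0,"az":-7},{"gripper":0.3,"x":0,"y":0,"z":0,"ax":0,"ay":0,"az":-7},{"gripper":0.6,"x":0,"y":0,"z":0,"ax":0,"ay":0,"az":-7},{"gripper":0.6,"x":0,"y":0,"z":0,"ax":0,"ay":0,"az":-7},{"gripper":0.6,"x":0,"y":0,"z":0,"ax":0,"ay":0,"az":-7},{"gripper":0.6,"x":0,"y":0,"z":0,"ax":0,"ay":0,"az":-7}]' 10
python3 - <<'E'
from h import *
delta((489,146),200,-5)
E
```

```text
clock: 2.9
position: [589.4, -192.7, 15.4]
orientation: [0.0, 0.991, 0.131, 0.0]
ft_force: [0.1, 0.4, 1.2]
width: 0.485
gripper_force: 5.0
clock: 3.73
position: [589.1, -192.6, 15.0]
orientation: [-0.0, 0.906, 0.424, -0.0]
ft_force: [0.5, 0.5, -0.1]
width: 0.699
gripper_force: 0.0
clock: 4.57
position: [589.3, -192.7, 15.2]
orientation: [0.0, 0.738, 0.675, -0.0]
ft_force: [0.5, 0.1, -0.1]
width: 0.491
gripper_force: 10.0
xyz [13.14 -5.19 -7.39]  az -0.01 (tool z down: world yaw change 0.0) cur yaw -5.0 pos [ 589.3 -192.7   15.2]
```

```bash
python3 -m inch '[{"gripper":0.6,"x":0,"y":0,"z":-1.2,"ax":0,"ay":0,"az":0},{"gripper":0.6,"x":0,"y":0,"z":-2.8,"ax":0,"ay":0,"az":0},{"gripper":0.6,"x":1.2,"y":-0.3,"z":-4,"ax":0,"ay":0,"az":0},{"gripper":0.6,"x":2.7,"y":-0.7,"z":-5,"ax":0,"ay":0,"az":0},{"gripper":0.6,"x":4.2,"y":-1.2,"z":-6,"ax":0,"ay":0,"az":0},{"gripper":0.6,"x":5.7,"y":-1.7,"z":-7,"ax":0,"ay":0,"az":0},{"gripper":0.6,"x":7.2,"y":-2.2,"z":-7.6,"ax":0,"ay":0,"az":0},{"gripper":0.6,"x":8.7,"y":-2.6,"z":-8,"ax":0,"ay":0,"az":0},{"gripper":0.6,"x":10,"y":-2.9,"z":-8.2,"ax":0,"ay":0,"az":0},{"gripper":0.6,"x":10.8,"y":-2.9,"z":-8.2,"ax":0,"ay":0,"az":0}]' 15
python3 -m inch '[{"gripper":0.6,"x":0,"y":0,"z":0,"ax":0,"ay":0,"az":0},{"gripper":0.6,"x":0,"y":0,"z":0,"ax":0,"ay":0,"az":0},{"gripper":0.6,"x":0,"y":0,"z":0,"ax":0,"ay":0,"az":0}]'
python3 - <<'E'
from h import *
p=manip.camera_params("wrist"); im=manip.get_image("wrist"); cv2.imwrite("pics/w2.png",im)
for k in blobs(im,"yellow",100): r=cv2.minAreaRect(k);print(r,world(p,r[0],10)[0].round(1))
for k in blobs(im,"orange",60): r=cv2.minAreaRect(k);print("orange",r,world(p,r[0],86)[0].round(1))
E
```

```text
clock: 5.4
position: [539.7, 86.0, 223.2]
orientation: [0.001, 0.737, 0.676, 0.002]
ft_force: [0.4, -0.7, -0.0]
width: 0.484
gripper_force: 15.0
clock: 5.65
position: [540.1, 82.1, 219.7]
orientation: [0.0, 0.737, 0.676, -0.001]
ft_force: [-0.0, 0.2, -0.0]
width: 0.483
gripper_force: 15.0
((209.5, 124.0), (40.0, 39.0), 90.0) [486.2 146.7  10. ]
((292.276123046875, 125.49227142333984), (33.531795501708984, 34.11766052246094), 1.9749339818954468) [590.3 135.7  10. ]
```

View pics/w2.png

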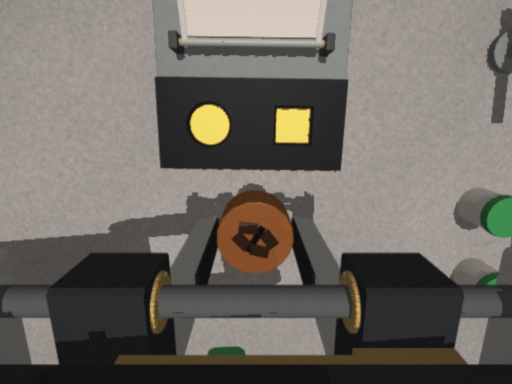

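The wrist view shows the nests at (210,124) round and (292,125) square. The disc is held upright at about (256,235) and can serve as a calibration check for the wrist camera.

Run:
```python
from h import *
p=manip.camera_params("wrist"); im=cv2.imread("pics/w2.png"); s=manip.sense(); P=s["position"]; print(P.round(1))
t=cv2.imread("pics/top0.png"); q=manip.camera_params("top")
print("held", fit(p,blobs(im,"amber",800)[0],"disc",[*P[:2],0],P[2]-15,P[2]+15))
print("top amber",fit(q,[k for k in blobs(t,"amber",60) if 290<k[:,0,0].mean()<320 and k[:,0,1].mean()>100][0],"disc",[589,-193,0],0,30))
for n,(pp,i) in dict(wrist=(p,im),top=(q,t)).items():
    ys=[k for k in blobs(i,"yellow",80) if k[:,0,0].mean()<330 and k[:,0,1].mean()>90]
    for k in ys:
        x,y,_=world(pp,k[:,0].mean(0),10)[0]
        kind="disc" if x<540 else "square"; HALF.update(disc=25,square=21)
        print(n,kind,fit(pp,k,kind,[x,y,-5],10,10))
```

```text
[540.2  81.6 219.5]
held (array([538.1,  82. ,  -7.3]), np.float64(0.953))
top amber (array([ 591.3, -194.7,   -2. ]), np.float64(0.812))
wrist disc (array([486., 146.,  -6.]), np.float64(0.972))
wrist square (array([590.2, 135. ,  -5.2]), np.float64(0.983))
top disc (array([489.6, 147.2,  -2.2]), np.float64(0.939))
top square (array([593.3, 136.9,  -5.7]), np.float64(0.923))
```

```bash
python3 - <<'E'
from h import *
delta((488.5,146.5),60,-5.5)
E
python3 -m inch '[{"gripper":0.6,"x":1.2,"y":-1.1,"z":0,"ax":0,"ay":0,"az":0.1},{"gripper":0.6,"x":2.4,"y":-2.1,"z":1.5,"ax":0,"ay":0,"az":0.1},{"gripper":0.6,"x":2.4,"y":-2.28,"z":3,"ax":0,"ay":0,"az":0.1},{"gripper":0.6,"x":2.4,"y":-2.28,"z":4.5,"ax":0,"ay":0,"az":0.1},{"gripper":0.6,"x":2.4,"y":-2.28,"z":5.8,"ax":0,"ay":0,"az":0.1},{"gripper":0.6,"x":2.4,"y":-2.28,"z":6.3,"ax":0,"ay":0,"az":0.1},{"gripper":0.6,"x":2.4,"y":-2.28,"z":6.3,"ax":0,"ay":0,"az":0.1},{"gripper":0.6,"x":2.4,"y":-2.28,"z":6.3,"ax":0,"ay":0,"az":0.1},{"gripper":0.6,"x":2.4,"y":-2.28,"z":6.3,"ax":0,"ay":0,"az":0.1}]'
python3 - <<'E'
from h import *
delta((488.5,146.5),34,-5.5)
E
```

```text
xyz [ 2.41 -2.28  6.38]  az 0.09 (tool z down: world yaw change -0.5) cur yaw -5.0 pos [540.2  81.6 219.5]
clock: 6.45
position: [490.2, 146.6, 64.2]
orientation: [0.001, 0.74, 0.672, 0.001]
ft_force: [-0.1, -0.4, 0.1]
width: 0.485
gripper_force: 15.0
xyz [-0.01 -0.07  1.21]  az -0.01 (tool z down: world yaw change 0.0) cur yaw -5.5 pos [490.2 146.6  64.2]
```

```bash
python3 -m inch '[{"gripper":0.6,"x":0,"y":-0.06,"z":0.5,"ax":0,"ay":0,"az":0},{"gripper":0.6,"x":0,"y":-0.06,"z":0.9,"ax":0,"ay":0,"az":0},{"gripper":0.6,"x":0,"y":-0.06,"z":1.1,"ax":0,"ay":0,"az":0},{"gripper":0.6,"x":0,"y":-0.06,"z":1.2,"ax":0,"ay":0,"az":0},{"gripper":0.6,"x":0,"y":-0.06,"z":1.3,"ax":0,"ay":0,"az":0},{"gripper":0.6,"x":0,"y":-0.06,"z":1.36,"ax":0,"ay":0,"az":0},{"gripper":0.6,"x":0,"y":-0.06,"z":1.36,"ax":0,"ay":0,"az":0}]'
python3 - <<'E'
from h import *
for i in range(2): delta((488.5,146.5),25.5); print(manip.sense()["torque"].round(2))
p=manip.camera_params("wrist"); im=manip.get_image("wrist"); cv2.imwrite("pics/w3.png",cv2.resize(im[60:300,150:400],None,fx=2.4,fy=2.4))
E
```

```text
clock: 7.03
position: [487.3, 147.4, 28.7]
orientation: [0.0, 0.74, 0.673, 0.0]
ft_force: [0.4, 0.5, -0.3]
width: 0.482
gripper_force: 15.0
xyz [-0.03  0.05  0.13] cur yaw -5.4 pos [487.3 147.4  28.7]
[ 0.02 -0.03  0.08]
xyz [-0.03  0.05  0.13] cur yaw -5.4 pos [487.3 147.4  28.7]
[ 0.02 -0.03  0.08]
```

View pics/w3.png

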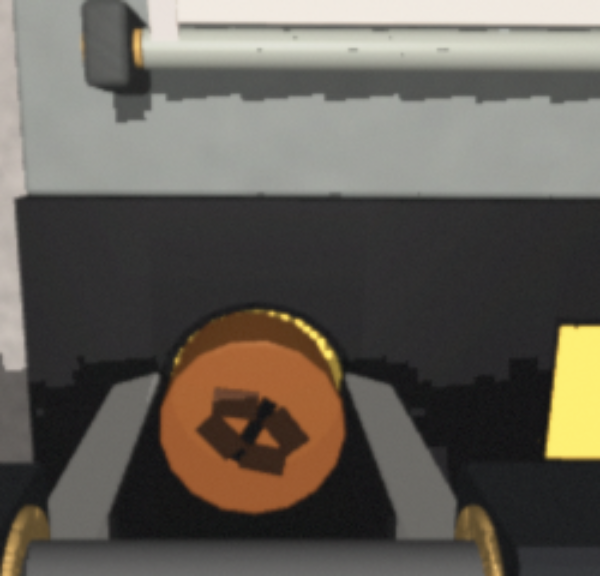

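The disc has entered the round nest with no contact force. Slightly more floor shows on its right, so I nudge it right, seat it and release.

```bash
python3 -m inch '[{"gripper":0.6,"x":0,"y":0.03,"z":0.05,"ax":0,"ay":0,"az":0},{"gripper":0.6,"x":0,"y":0.03,"z":0.1,"ax":0,"ay":0,"az":0},{"gripper":0.6,"x":0,"y":0.03,"z":0.14,"ax":0,"ay":0,"az":0},{"gripper":0.6,"x":0,"y":0.03,"z":0.14,"ax":0,"ay":0,"az":0}]' 
python3 -m inch '[{"gripper":0.4,"x":0,"y":0,"z":0,"ax":0,"ay":0,"az":0},{"gripper":0.4,"x":0,"y":0,"z":0,"ax":0,"ay":0,"az":0},{"gripper":0.3,"x":0,"y":0,"z":0,"ax":0,"ay":0,"az":0},{"gripper":0.2,"x":0,"y":0,"z":0,"ax":0,"ay":0,"az":0},{"gripper":0,"x":0,"y":0,"z":-0.5,"ax":0,"ay":0,"az":0},{"gripper":0,"x":0,"y":0,"z":-1.5,"ax":0,"ay":0,"az":0},{"gripper":0,"x":-1,"y":0,"z":-3,"ax":0,"ay":0,"az":0},{"gripper":0,"x":-2.5,"y":0,"z":-4,"ax":0,"ay":0,"az":0},{"gripper":0,"x":-2.5,"y":0,"z":-4,"ax":0,"ay":0,"az":0}]'
python3 - <<'E'
from h import *
p=manip.camera_params("wrist"); im=manip.get_image("wrist"); cv2.imwrite("pics/w4.png",im); s=manip.sense()
k=blobs(im,"amber",800)[0]
for z in (10,20): print("round, bottom at",z,fit(p,k,"disc",[488,147,0],z,z+30))
delta((544.8,-329.3),200,51); print(s["joint_positions"].round(2))
E
```

```text
clock: 7.42
position: [488.0, 147.4, 25.2]
orientation: [0.0, 0.74, 0.673, 0.0]
ft_force: [0.2, 0.0, -0.3]
width: 0.485
gripper_force: 15.0
clock: 8.17
position: [484.9, 82.1, 131.0]
orientation: [0.004, 0.741, 0.672, 0.003]
ft_force: [0.9, -0.1, -0.2]
width: 1.0
gripper_force: 0.0
round, bottom at 10 (array([485.7, 148. ,   0.6]), np.float64(0.968))
round, bottom at 20 (array([486. , 147.7,   1.1]), np.float64(0.927))
xyz [-16.17   4.05  -2.79]  az -11.33 (tool z down: world yaw change 56.6) cur yaw -5.6 pos [484.3  82.8 129.4]
[ 0.05 -0.02  1.63 -0.    1.52  0.15]
```

View pics/w4.png

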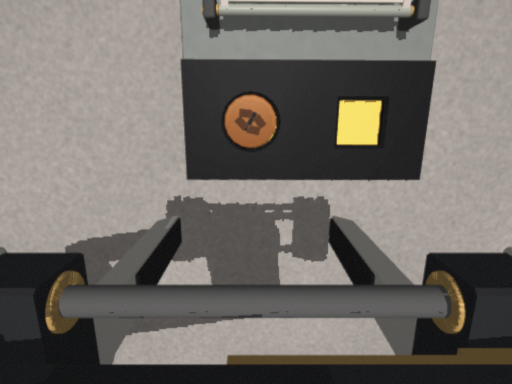

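The round specimen is seated at about (250,122), flat and released. Now the blue square.

Run:
```python
from h import *
delta((521,-360),160,-39)
```

```text
xyz [-17.48   3.21  -1.2 ]  az 6.67 (tool z down: world yaw change -33.4) cur yaw -5.6 pos [484.3  82.8 129.4]
```

```bash
python3 -m inch '[{"gripper":0,"x":-1,"y":0.2,"z":-1,"ax":0,"ay":0,"az":0},{"gripper":0,"x":-17.5,"y":3.2,"z":-1.2,"ax":0,"ay":0,"az":0},{"gripper":0,"x":-17.5,"y":3.2,"z":-1.2,"ax":0,"ay":0,"az":0.7},{"gripper":0,"x":-17.5,"y":3.2,"z":-1.2,"ax":0,"ay":0,"az":1.7},{"gripper":0,"x":-17.5,"y":3.2,"z":-1.2,"ax":0,"ay":0,"az":2.7},{"gripper":0,"x":-17.5,"y":3.2,"z":-1.2,"ax":0,"ay":0,"az":3.7},{"gripper":0,"x":-17.5,"y":3.2,"z":-1.2,"ax":0,"ay":0,"az":4.7},{"gripper":0,"x":-17.5,"y":3.2,"z":-1.2,"ax":0,"ay":0,"az":5.7},{"gripper":0,"x":-17.5,"y":3.2,"z":-1.2,"ax":0,"ay":0,"az":6.7},{"gripper":0,"x":-17.5,"y":3.2,"z":-1.2,"ax":0,"ay":0,"az":6.7}]' 5
python3 - <<'E'
from h import *
delta((521,-360),160,-39)
E
```

```text
clock: 9.05
position: [516.2, -314.7, 152.7]
orientation: [-0.001, 0.903, 0.43, -0.0]
ft_force: [1.2, -0.2, -0.1]
width: 1.002
gripper_force: 0.0
xyz [-1.29  1.29 -0.3 ]  az -0.02 (tool z down: world yaw change 0.1) cur yaw -39.1 pos [ 516.2 -314.7  152.7]
```

```bash
python3 -m inch '[{"gripper":0,"x":-1.1,"y":1.1,"z":-0.3,"ax":0,"ay":0,"az":0},{"gripper":0,"x":-1.1,"y":1.1,"z":-0.3,"ax":0,"ay":0,"az":0},{"gripper":0,"x":-1.1,"y":1.1,"z":-0.3,"ax":0,"ay":0,"az":0},{"gripper":0,"x":-1.1,"y":1.1,"z":-0.3,"ax":0,"ay":0,"az":0},{"gripper":0,"x":-1.1,"y":1.1,"z":-0.3,"ax":0,"ay":0,"az":0}]'
python3 - <<'E'
from h import *
HSV["blue"]=((98,70,25),(128,255,255))
p=manip.camera_params("wrist"); im=manip.get_image("wrist"); cv2.imwrite("pics/w5.png",im)
k=blobs(im,"blue",300)
for c in k: print(cv2.minAreaRect(c))
for y in (35,51,65): print(fit(p,k[0],"square",[546,-329,y],0,30))
delta((546,-329),14,-39)
E
```

```text
clock: 9.47
position: [520.6, -350.6, 161.2]
orientation: [-0.001, 0.902, 0.432, -0.0]
ft_force: [1.4, 0.7, 0.2]
width: 1.001
gripper_force: 0.0
((262.5, 152.0), (36.0, 35.0), 90.0)
(array([ 544.7, -329.8,   51. ]), np.float64(0.933))
(array([ 544.8, -330.1,   50.5]), np.float64(0.933))
(array([ 545.2, -329.9,   50.9]), np.float64(0.935))
xyz [1.3  0.25 5.91]  az 0.03 (tool z down: world yaw change -0.2) cur yaw -38.8 pos [ 520.7 -350.6  161.7]
```

```bash
python3 -m inch '[{"gripper":0,"x":1.25,"y":0.27,"z":1.5,"ax":0,"ay":0,"az":0},{"gripper":0,"x":1.25,"y":0.27,"z":3,"ax":0,"ay":0,"az":0},{"gripper":0,"x":1.25,"y":0.27,"z":4.5,"ax":0,"ay":0,"az":0},{"gripper":0,"x":1.25,"y":0.27,"z":5.5,"ax":0,"ay":0,"az":0},{"gripper":0,"x":1.25,"y":0.27,"z":5.87,"ax":0,"ay":0,"az":0},{"gripper":0,"x":1.25,"y":0.27,"z":5.87,"ax":0,"ay":0,"az":0},{"gripper":0,"x":1.25,"y":0.27,"z":5.87,"ax":0,"ay":0,"az":0}]' 5
python3 -m inch '[{"gripper":0.7,"x":0,"y":0,"z":0,"ax":0,"ay":0,"az":0},{"gripper":0.7,"x":0,"y":0,"z":0,"ax":0,"ay":0,"az":0},{"gripper":0.7,"x":0,"y":0,"z":0,"ax":0,"ay":0,"az":0},{"gripper":0.7,"x":0,"y":0,"z":0,"ax":0,"ay":0,"az":0},{"gripper":0.7,"x":0,"y":0,"z":0,"ax":0,"ay":0,"az":0},{"gripper":0.7,"x":0,"y":0,"z":0,"ax":0,"ay":0,"az":0},{"gripper":0.7,"x":0,"y":0,"z":0,"ax":0,"ay":0,"az":0},{"gripper":0.7,"x":0,"y":0,"z":0,"ax":0,"ay":0,"az":0}]' 5
python3 - <<'E'
from h import *
delta((546,-330),14,51)
E
```

```text
clock: 10.1
position: [546.1, -332.0, 16.6]
orientation: [0.001, 0.902, 0.431, 0.0]
ft_force: [1.0, 0.2, 1.4]
width: 1.002
gripper_force: 0.0
clock: 10.77
position: [545.3, -332.5, 15.4]
orientation: [-0.0, 0.902, 0.431, -0.0]
ft_force: [1.4, -0.3, -0.5]
width: 0.467
gripper_force: 0.0
xyz [ 0.09 -0.04  0.05]  az -17.99 (tool z down: world yaw change 89.9) cur yaw -38.9 pos [ 545.3 -332.5   15.4]
```

```bash
python3 -m inch '[{"gripper":0.7,"x":0,"y":0,"z":0,"ax":0,"ay":0,"az":0},{"gripper":0.7,"x":0,"y":0,"z":0,"ax":0,"ay":0,"az":0},{"gripper":0.7,"x":0,"y":0,"z":0,"ax":0,"ay":0,"az":0},{"gripper":0.7,"x":0,"y":0,"z":0,"ax":0,"ay":0,"az":0},{"gripper":0.2,"x":0,"y":0,"z":0,"ax":0,"ay":0,"az":0},{"gripper":0.2,"x":0,"y":0,"z":0,"ax":0,"ay":0,"az":0},{"gripper":0.2,"x":0,"y":0,"z":0,"ax":0,"ay":0,"az":0},{"gripper":0.2,"x":0,"y":0,"z":0,"ax":0,"ay":0,"az":0},{"gripper":0.2,"x":0,"y":0,"z":0,"ax":0,"ay":0,"az":0},{"gripper":0.2,"x":0,"y":0,"z":0,"ax":0,"ay":0,"az":0}]' 5
python3 -m inch '[{"gripper":0.2,"x":0,"y":0,"z":0,"ax":0,"ay":0,"az":-1.4},{"gripper":0.2,"x":0,"y":0,"z":0,"ax":0,"ay":0,"az":-2.8},{"gripper":0.2,"x":0,"y":0,"z":0,"ax":0,"ay":0,"az":-4.2},{"gripper":0.2,"x":0,"y":0,"z":0,"ax":0,"ay":0,"az":-5.6},{"gripper":0.2,"x":0,"y":0,"z":0,"ax":0,"ay":0,"az":-7},{"gripper":0.2,"x":0,"y":0,"z":0,"ax":0,"ay":0,"az":-8.4},{"gripper":0.2,"x":0,"y":0,"z":0,"ax":0,"ay":0,"az":-9},{"gripper":0.2,"x":0,"y":0,"z":0,"ax":0,"ay":0,"az":-9},{"gripper":0.2,"x":0,"y":0,"z":0,"ax":0,"ay":0,"az":-9}]'
python3 -m inch '[{"gripper":0.2,"x":0,"y":0,"z":0,"ax":0,"ay":0,"az":-1.4},{"gripper":0.2,"x":0,"y":0,"z":0,"ax":0,"ay":0,"az":-2.8},{"gripper":0.2,"x":0,"y":0,"z":0,"ax":0,"ay":0,"az":-4.2},{"gripper":0.2,"x":0,"y":0,"z":0,"ax":0,"ay":0,"az":-5.6},{"gripper":0.2,"x":0,"y":0,"z":0,"ax":0,"ay":0,"az":-7},{"gripper":0.2,"x":0,"y":0,"z":0,"ax":0,"ay":0,"az":-8.4},{"gripper":0.2,"x":0,"y":0,"z":0,"ax":0,"ay":0,"az":-9},{"gripper":0.2,"x":0,"y":0,"z":0,"ax":0,"ay":0,"az":-9},{"gripper":0.2,"x":0,"y":0,"z":0,"ax":0,"ay":0,"az":-9}]'
python3 -m inch '[{"gripper":0.7,"x":0,"y":0,"z":0,"ax":0,"ay":0,"az":0},{"gripper":0.7,"x":0,"y":0,"z":0,"ax":0,"ay":0,"az":0},{"gripper":0.7,"x":0,"y":0,"z":0,"ax":0,"ay":0,"az":0},{"gripper":0.7,"x":0,"y":0,"z":0,"ax":0,"ay":0,"az":0},{"gripper":0.7,"x":0,"y":0,"z":0,"ax":0,"ay":0,"az":0},{"gripper":0.7,"x":0,"y":0,"z":0,"ax":0,"ay":0,"az":0},{"gripper":0.7,"x":0,"y":0,"z":0,"ax":0,"ay":0,"az":0},{"gripper":0.7,"x":0,"y":0,"z":0,"ax":0,"ay":0,"az":0},{"gripper":0.7,"x":0,"y":0,"z":0,"ax":0,"ay":0,"az":0}]' 12
python3 - <<'E'
from h import *
delta((591.6,136.8),90,84.2)
E
```

```text
clock: 11.6
position: [545.4, -332.5, 15.5]
orientation: [0.0, 0.902, 0.431, 0.0]
ft_force: [-0.7, -0.1, 0.1]
width: 0.785
gripper_force: 0.0
clock: 12.35
position: [545.4, -332.5, 15.4]
orientation: [0.0, 0.669, 0.743, -0.0]
ft_force: [0.3, 0.6, 1.0]
width: 0.799
gripper_force: 0.0
clock: 13.1
position: [545.4, -332.4, 15.4]
orientation: [0.0, 0.334, 0.942, -0.0]
ft_force: [0.8, -0.7, -0.1]
width: 0.798
gripper_force: 0.0
clock: 13.85
position: [545.5, -332.4, 15.5]
orientation: [0.0, 0.333, 0.943, 0.0]
ft_force: [0.5, -0.2, -0.0]
width: 0.402
gripper_force: 12.0
xyz [10.36 15.76 -2.98]  az -6.63 (tool z down: world yaw change 33.1) cur yaw 51.1 pos [ 545.5 -332.4   15.5]
```

```bash
python3 -m inch '[{"gripper":0.7,"x":0,"y":0,"z":-1.3,"ax":0,"ay":0,"az":0},{"gripper":0.7,"x":0,"y":0,"z":-2.8,"ax":0,"ay":0,"az":0},{"gripper":0.7,"x":0.7,"y":1.1,"z":-3.5,"ax":0,"ay":0,"az":-0.8},{"gripper":0.7,"x":1.5,"y":2.3,"z":-3.5,"ax":0,"ay":0,"az":-1.6},{"gripper":0.7,"x":2.4,"y":3.6,"z":-3.5,"ax":0,"ay":0,"az":-2.4},{"gripper":0.7,"x":3.2,"y":4.9,"z":-3.5,"ax":0,"ay":0,"az":-3.2},{"gripper":0.7,"x":4.1,"y":6.2,"z":-3.5,"ax":0,"ay":0,"az":-4},{"gripper":0.7,"x":4.9,"y":7.5,"z":-3.5,"ax":0,"ay":0,"az":-5},{"gripper":0.7,"x":5.8,"y":8.8,"z":-3.5,"ax":0,"ay":0,"az":-6},{"gripper":0.7,"x":6.6,"y":10.1,"z":-3.5,"ax":0,"ay":0,"az":-6.6}]'
python3 - <<'E'
from h import *
delta((591.6,136.8),75,84.2)
E
```

```text
clock: 14.68
position: [575.3, -30.5, 102.8]
orientation: [-0.0, 0.05, 0.999, -0.0]
ft_force: [1.2, -0.8, -0.4]
width: 0.401
gripper_force: 12.0
xyz [0.02 6.72 1.11]  az 0.01 (tool z down: world yaw change -0.1) cur yaw 84.3 pos [575.3 -30.5 102.8]
```

```bash
python3 -m inch '[{"gripper":0.7,"x":0,"y":1.4,"z":0,"ax":0,"ay":0,"az":0},{"gripper":0.7,"x":0,"y":2.9,"z":0,"ax":0,"ay":0,"az":0},{"gripper":0.7,"x":0,"y":4.4,"z":0,"ax":0,"ay":0,"az":0},{"gripper":0.7,"x":0,"y":5.7,"z":0,"ax":0,"ay":0,"az":0},{"gripper":0.7,"x":0,"y":6.7,"z":0.4,"ax":0,"ay":0,"az":0},{"gripper":0.7,"x":0,"y":6.7,"z":1.2,"ax":0,"ay":0,"az":0},{"gripper":0.7,"x":0,"y":6.7,"z":1.6,"ax":0,"ay":0,"az":0},{"gripper":0.7,"x":0,"y":6.7,"z":1.6,"ax":0,"ay":0,"az":0},{"gripper":0.7,"x":0,"y":6.7,"z":1.6,"ax":0,"ay":0,"az":0},{"gripper":0.7,"x":0,"y":6.7,"z":1.6,"ax":0,"ay":0,"az":0}]'
python3 - <<'E'
from h import *
delta((591.6,136.8),30,84.2)
E
```

```text
clock: 15.52
position: [593.5, 133.3, 63.6]
orientation: [0.0, 0.053, 0.999, -0.0]
ft_force: [-0.2, -1.0, -2.1]
width: 0.404
gripper_force: 12.0
xyz [0.09 0.13 1.34]  az -0.04 (tool z down: world yaw change 0.2) cur yaw 84.0 pos [593.5 133.3  63.6]
```

```bash
python3 -m inch '[{"gripper":0.7,"x":0.08,"y":0.13,"z":0,"ax":0,"ay":0,"az":0},{"gripper":0.7,"x":0.08,"y":0.13,"z":0.4,"ax":0,"ay":0,"az":0},{"gripper":0.7,"x":0.08,"y":0.13,"z":0.8,"ax":0,"ay":0,"az":0},{"gripper":0.7,"x":0.08,"y":0.13,"z":1.0,"ax":0,"ay":0,"az":0},{"gripper":0.7,"x":0.08,"y":0.13,"z":1.1,"ax":0,"ay":0,"az":0},{"gripper":0.7,"x":0.08,"y":0.13,"z":1.2,"ax":0,"ay":0,"az":0},{"gripper":0.7,"x":0.08,"y":0.13,"z":1.28,"ax":0,"ay":0,"az":0},{"gripper":0.7,"x":0.08,"y":0.13,"z":1.28,"ax":0,"ay":0,"az":0},{"gripper":0.7,"x":0.08,"y":0.13,"z":1.28,"ax":0,"ay":0,"az":0}]'
python3 - <<'E'
from h import *
delta((591.6,136.8),25.5,84.2); im=manip.get_image("wrist"); cv2.imwrite("pics/w6.png",cv2.resize(im[60:300,130:400],None,fx=2.4,fy=2.4))
E
```

```text
clock: 16.27
position: [591.5, 137.6, 30.9]
orientation: [-0.0, 0.052, 0.999, -0.0]
ft_force: [0.1, 0.2, -0.8]
width: 0.4
gripper_force: 12.0
xyz [-0.01 -0.03  0.22]  az -0.03 (tool z down: world yaw change 0.1) cur yaw 84.1 pos [591.5 137.6  30.9]
```

View pics/w6.png

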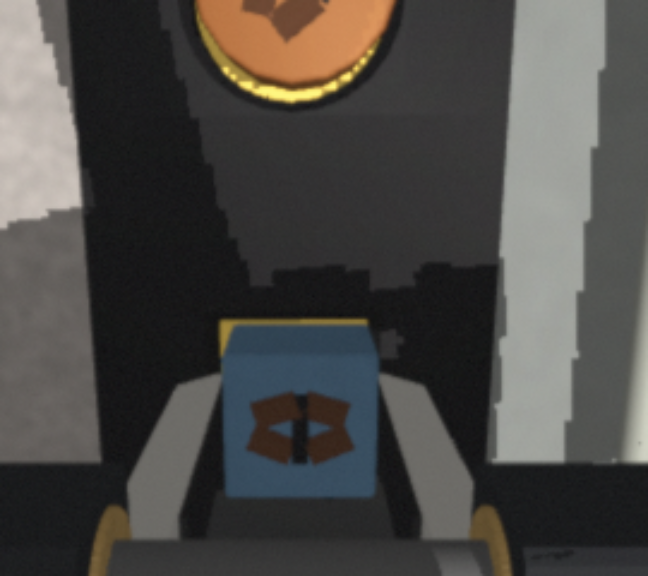

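The square is in its hole with no force and sits slightly to the right. I nudge it left, seat it and release.

```bash
python3 -m inch '[{"gripper":0.7,"x":0,"y":-0.04,"z":0.08,"ax":0,"ay":0,"az":0},{"gripper":0.7,"x":0,"y":-0.04,"z":0.16,"ax":0,"ay":0,"az":0},{"gripper":0.7,"x":0,"y":-0.04,"z":0.21,"ax":0,"ay":0,"az":0},{"gripper":0.7,"x":0,"y":-0.04,"z":0.21,"ax":0,"ay":0,"az":0},{"gripper":0.7,"x":0,"y":-0.04,"z":0.21,"ax":0,"ay":0,"az":0}]'
python3 -m inch '[{"gripper":0.5,"x":0,"y":0,"z":0,"ax":0,"ay":0,"az":0},{"gripper":0.4,"x":0,"y":0,"z":0,"ax":0,"ay":0,"az":0},{"gripper":0.3,"x":0,"y":0,"z":0,"ax":0,"ay":0,"az":0},{"gripper":0.2,"x":0,"y":0,"z":0,"ax":0,"ay":0,"az":0},{"gripper":0.1,"x":0,"y":0,"z":-0.5,"ax":0,"ay":0,"az":0},{"gripper":0.1,"x":0,"y":0,"z":-1.5,"ax":0,"ay":0,"az":0},{"gripper":0.1,"x":0,"y":0,"z":-3,"ax":0,"ay":0,"az":0},{"gripper":0.1,"x":0.5,"y":-1,"z":-4.5,"ax":0,"ay":0,"az":0},{"gripper":0.1,"x":1.2,"y":-1,"z":-6,"ax":0,"ay":0,"az":0},{"gripper":0.1,"x":1.2,"y":-1,"z":-6.5,"ax":0,"ay":0,"az":0}]'
python3 - <<'E'
from h import *
HSV["blue"]=((98,70,25),(128,255,255))
p=manip.camera_params("wrist"); im=manip.get_image("wrist"); cv2.imwrite("pics/w7.png",im); s=manip.sense()
k=blobs(im,"blue",400)[0]
for z in (10,20): print("sq, bottom at",z,fit(p,k,"square",[591,137,-6],z,z+30))
k=blobs(im,"amber",800)[0]
for z in (10,20): print("rd, bottom at",z,fit(p,k,"disc",[488,147,0],z,z+30))
for k in blobs(im,"orange",30): r=cv2.minAreaRect(k);print("orange",r,world(p,r[0],86)[0].round(1))
print(s["position"],s["joint_positions"].round(2))
E
```

```text
clock: 16.73
position: [591.3, 136.7, 25.6]
orientation: [-0.0, 0.052, 0.999, -0.0]
ft_force: [-0.3, -0.3, -0.4]
width: 0.399
gripper_force: 12.0
clock: 17.57
position: [559.4, 114.5, 195.9]
orientation: [0.005, 0.052, 0.999, 0.001]
ft_force: [-0.1, 0.7, -0.0]
width: 0.902
gripper_force: 0.0
sq, bottom at 10 (array([589.7, 138. ,  -6.4]), np.float64(0.955))
sq, bottom at 20 (array([586.4, 137. ,  -5.6]), np.float64(0.945))
rd, bottom at 10 (array([486. , 148.5,   4.9]), np.float64(0.964))
rd, bottom at 20 (array([486.2, 147.4,   5.5]), np.float64(0.918))
[561.1581279  114.97511304 198.31719781] [ 0.1   0.13  1.34  0.    1.66 -1.36]
```

View pics/w7.png

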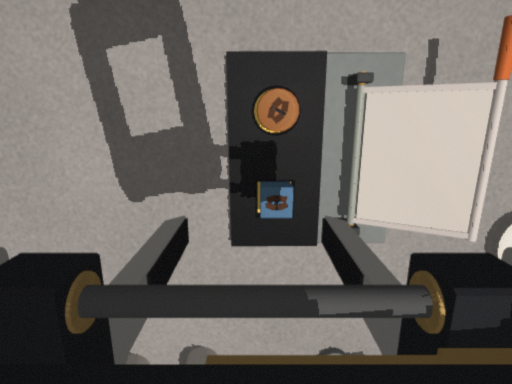

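Both specimens are seated: amber (277,110) and blue (276,200) are flat and inside their holes. The orange handle is at about (507,48). I approach it for a close measurement.

```bash
python3 -m inch '[{"gripper":0.1,"x":0.5,"y":1.5,"z":0,"ax":0,"ay":0,"az":0},{"gripper":0.1,"x":1,"y":3,"z":0,"ax":0,"ay":0,"az":0},{"gripper":0.1,"x":1.5,"y":4.5,"z":0,"ax":0,"ay":0,"az":0},{"gripper":0.1,"x":2,"y":6,"z":0,"ax":0,"ay":0,"az":0},{"gripper":0.1,"x":2.6,"y":7.5,"z":0,"ax":0,"ay":0,"az":0},{"gripper":0.1,"x":3.2,"y":8.9,"z":0,"ax":0,"ay":0,"az":0},{"gripper":0.1,"x":3.2,"y":8.9,"z":0,"ax":0,"ay":0,"az":0},{"gripper":0.1,"x":3.2,"y":8.9,"z":0,"ax":0,"ay":0,"az":0},{"gripper":0.1,"x":3.2,"y":8.9,"z":0,"ax":0,"ay":0,"az":0}]'
python3 - <<'E'
from h import *
p=manip.camera_params("wrist"); im=manip.get_image("wrist"); cv2.imwrite("pics/w8.png",im); s=manip.sense()
HSV["orange"]=((3,150,60),(18,255,255))
for k in blobs(im,"orange",100): 
    r=cv2.minAreaRect(k); b=world(p,cv2.boxPoints(r),86)
    print("orange",r,"mid",world(p,r[0],86)[0].round(1),"box",b[:,:2].round(0).tolist())
delta((457.2,350),67,84.4)
E
```

```text
clock: 18.37
position: [502.3, 344.3, 187.8]
orientation: [-0.0, 0.052, 0.999, -0.001]
ft_force: [0.0, -0.0, 0.4]
width: 0.897
gripper_force: 0.0
orange ((82.59999084472656, 183.20001220703125), (42.0380744934082, 48.299068450927734), 63.43495178222656) mid [476.  181.1  86. ] box [[465.0, 154.0], [449.0, 199.0], [487.0, 209.0], [504.0, 162.0]]
orange ((255.0, 142.5), (55.0, 12.0), 90.0) mid [454.7 349.5  86. ] box [[430.0, 347.0], [431.0, 357.0], [481.0, 352.0], [480.0, 341.0]]
xyz [1.84 0.07 4.84]  az -0.08 (tool z down: world yaw change 0.4) cur yaw 84.0 pos [502.7 343.6 187.9]
```

View pics/w8.png

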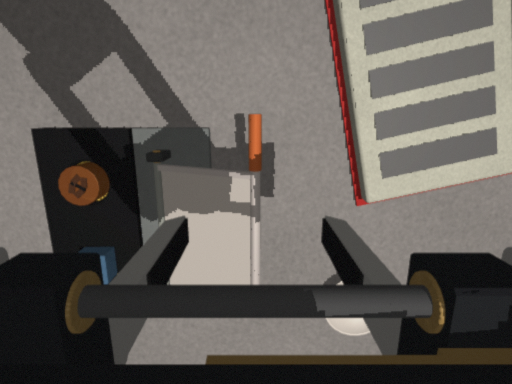

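The handle is a vertical orange stub at (255,142), 52 mm long, at world about (456, 350). This agrees with the stand geometry, so I descend on it.

```bash
python3 -m inch '[{"gripper":0.5,"x":1,"y":0.07,"z":0,"ax":0,"ay":0,"az":0},{"gripper":0.5,"x":1.85,"y":0.07,"z":0.5,"ax":0,"ay":0,"az":0},{"gripper":0.5,"x":1.85,"y":0.07,"z":1.5,"ax":0,"ay":0,"az":0},{"gripper":0.5,"x":1.85,"y":0.07,"z":2.5,"ax":0,"ay":0,"az":0},{"gripper":0.5,"x":1.85,"y":0.07,"z":3.5,"ax":0,"ay":0,"az":0},{"gripper":0.5,"x":1.85,"y":0.07,"z":4.3,"ax":0,"ay":0,"az":0},{"gripper":0.5,"x":1.85,"y":0.07,"z":4.8,"ax":0,"ay":0,"az":0},{"gripper":0.5,"x":1.85,"y":0.07,"z":4.8,"ax":0,"ay":0,"az":0},{"gripper":0.5,"x":1.85,"y":0.07,"z":4.8,"ax":0,"ay":0,"az":0}]' 10
python3 - <<'E'
from h import *
delta((456.5,349.8),67,84.4)
E
```

```text
clock: 19.17
position: [457.0, 350.1, 68.1]
orientation: [-0.0, 0.053, 0.999, -0.0]
ft_force: [0.2, -0.4, -0.1]
width: 0.498
gripper_force: 0.0
xyz [ 0.02 -0.01  0.04]  az -0.09 (tool z down: world yaw change 0.4) cur yaw 84.0 pos [457.  350.1  68.1]
```

```bash
python3 -m inch '[{"gripper":1,"x":0,"y":0,"z":0.04,"ax":0,"ay":0,"az":0},{"gripper":1,"x":0,"y":0,"z":0.04,"ax":0,"ay":0,"az":0},{"gripper":1,"x":0,"y":0,"z":0.04,"ax":0,"ay":0,"az":0},{"gripper":1,"x":0,"y":0,"z":0.04,"ax":0,"ay":0,"az":0},{"gripper":1,"x":0,"y":0,"z":0.04,"ax":0,"ay":0,"az":0},{"gripper":1,"x":0,"y":0,"z":0.04,"ax":0,"ay":0,"az":0},{"gripper":1,"x":0,"y":0,"z":0.04,"ax":0,"ay":0,"az":0},{"gripper":1,"x":0,"y":0,"z":0.04,"ax":0,"ay":0,"az":0}]' 15
python3 - <<'E'
from h import *
T=[1.13,1.0,.87,.74,.61,.48,.36,.26,.17,.08,0]
s=manip.sense(); M=rot(s["orientation"]); Y=np.array([.098,.995,0])
f=lambda t:120*np.sin(t)*Y+[0,0,120*np.cos(t)]
for t in T: print(t,(M.inv().apply(f(t)-f(1.13))/25).round(2))
E
```

```text
clock: 19.83
position: [456.7, 348.9, 67.7]
orientation: [0.0, 0.052, 0.999, -0.002]
ft_force: [-1.3, -5.3, 4.2]
width: 0.121
gripper_force: 15.0
1.13 [0. 0. 0.]
1.0 [-0.   -0.3  -0.54]
0.87 [-0.   -0.68 -1.04]
0.74 [-0.01 -1.11 -1.49]
0.61 [-0.01 -1.6  -1.88]
0.48 [-0.01 -2.13 -2.2 ]
0.36 [-0.02 -2.66 -2.43]
0.26 [-0.02 -3.12 -2.58]
0.17 [-0.02 -3.54 -2.67]
0.08 [-0.02 -3.97 -2.72]
0 [-0.03 -4.35 -2.73]
```

```bash
python3 -m inch '[{"gripper":1,"x":0,"y":-0.15,"z":-0.27,"ax":0,"ay":0,"az":0},{"gripper":1,"x":0,"y":-0.3,"z":-0.54,"ax":0,"ay":0,"az":0},{"gripper":1,"x":0,"y":-0.49,"z":-0.8,"ax":0,"ay":0,"az":0},{"gripper":1,"x":0,"y":-0.68,"z":-1.04,"ax":0,"ay":0,"az":0},{"gripper":1,"x":0,"y":-0.89,"z":-1.27,"ax":0,"ay":0,"az":0},{"gripper":1,"x":-0.01,"y":-1.11,"z":-1.49,"ax":0,"ay":0,"az":0},{"gripper":1,"x":-0.01,"y":-1.35,"z":-1.69,"ax":0,"ay":0,"az":0},{"gripper":1,"x":-0.01,"y":-1.6,"z":-1.88,"ax":0,"ay":0,"az":0},{"gripper":1,"x":-0.01,"y":-1.6,"z":-1.88,"ax":0,"ay":0,"az":0},{"gripper":1,"x":-0.01,"y":-1.6,"z":-1.88,"ax":0,"ay":0,"az":0}]' 20
python3 - <<'E'
from h import *
T=[.61,.5,.4,.3,.2,.1,0]
s=manip.sense(); M=rot(s["orientation"]); Y=np.array([.098,.995,0]); print(s["position"].round(1),s["ft_force"].round(1))
f=lambda t:120*np.sin(t)*Y+[0,0,120*np.cos(t)]
for t in T: print(t,(M.inv().apply(f(t)-f(.61))/25).round(2))
E
```

```text
clock: 20.67
position: [452.9, 312.1, 115.6]
orientation: [0.001, 0.052, 0.999, 0.001]
ft_force: [0.2, 2.7, 1.8]
width: 0.117
gripper_force: 20.0
[452.9 312.1 115.6] [0.2 2.7 1.8]
0.61 [0. 0. 0.]
0.5 [-0.   -0.45 -0.28]
0.4 [-0.01 -0.88 -0.49]
0.3 [-0.01 -1.33 -0.66]
0.2 [-0.01 -1.79 -0.78]
0.1 [-0.01 -2.27 -0.85]
0 [-0.02 -2.75 -0.87]
```

```bash
python3 -m inch '[{"gripper":1,"x":0,"y":-0.22,"z":-0.14,"ax":0,"ay":0,"az":0},{"gripper":1,"x":0,"y":-0.45,"z":-0.28,"ax":0,"ay":0,"az":0},{"gripper":1,"x":-0.01,"y":-0.66,"z":-0.39,"ax":0,"ay":0,"az":0},{"gripper":1,"x":-0.01,"y":-0.88,"z":-0.49,"ax":0,"ay":0,"az":0},{"gripper":1,"x":-0.01,"y":-1.1,"z":-0.58,"ax":0,"ay":0,"az":0},{"gripper":1,"x":-0.01,"y":-1.33,"z":-0.66,"ax":0,"ay":0,"az":0},{"gripper":1,"x":-0.01,"y":-1.56,"z":-0.72,"ax":0,"ay":0,"az":0},{"gripper":1,"x":-0.01,"y":-1.79,"z":-0.78,"ax":0,"ay":0,"az":0},{"gripper":1,"x":-0.01,"y":-2.03,"z":-0.82,"ax":0,"ay":0,"az":0},{"gripper":1,"x":-0.01,"y":-2.27,"z":-0.85,"ax":0,"ay":0,"az":0}]'
python3 - <<'E'
from h import *
s=manip.sense(); print(s["ft_force"].round(1))
N=np.array([488,147.4]); Y=np.array([.098,.995]); ys=(s["position"][:2]-N)@Y-90
print("lean by y",np.arcsin(ys/120),"y",ys,"z grasp",s["position"][2]+19)
delta()
E
```

```text
clock: 21.5
position: [447.1, 254.9, 136.7]
orientation: [0.001, 0.052, 0.999, 0.001]
ft_force: [-0.5, 3.6, 5.1]
width: 0.118
gripper_force: 20.0
[-0.5  3.6  5.1]
lean by y 0.10838461559921946 y 12.980704455407377 z grasp 155.65633874594732
xyz [0. 0. 0.] cur yaw 84.1 pos [447.1 254.9 136.7]
```

```bash
python3 -m inch '[{"gripper":1,"x":0,"y":-0.15,"z":0,"ax":0,"ay":0,"az":0},{"gripper":1,"x":0,"y":-0.3,"z":-0.01,"ax":0,"ay":0,"az":0},{"gripper":1,"x":0,"y":-0.42,"z":-0.01,"ax":0,"ay":0,"az":0},{"gripper":1,"x":0,"y":-0.5,"z":-0.01,"ax":0,"ay":0,"az":0},{"gripper":1,"x":0,"y":-0.5,"z":-0.01,"ax":0,"ay":0,"az":0},{"gripper":1,"x":0,"y":-0.5,"z":-0.01,"ax":0,"ay":0,"az":0},{"gripper":1,"x":0,"y":-0.5,"z":-0.01,"ax":0,"ay":0,"az":0},{"gripper":1,"x":0,"y":-0.5,"z":-0.01,"ax":0,"ay":0,"az":0}]'
python3 - <<'E'
from h import *
s=manip.sense(); print(s["ft_force"].round(1),s["gripper_force"],s["position"].round(1))
N=np.array([488,147.4]); Y=np.array([.098,.995]); ys=(s["position"][:2]-N)@Y-90
print("lean",ys/120,"z grasp",s["position"][2]+19)
im=manip.get_image("scene"); q=manip.camera_params("scene")
w=manip.get_image("wrist")
# expected upright panel-edge/hinge points in scene
X=np.array([.995,-.098])
for t in (-.05,.0,.05):
    pts=[np.r_[N+Y*(90+r*np.sin(t))+X*a,35+r*np.cos(t)] for a in (-21,125) for r in (0,120)]
    print(t,proj(q,pts).round(1).tolist())
a=cv2.resize(im[110:235,280:420],None,fx=4,fy=4,interpolation=cv2.INTER_CUBIC); cv2.imwrite("pics/s9.png",a); cv2.imwrite("pics/w9.png",w)
E
```

```text
clock: 22.17
position: [445.8, 242.1, 136.8]
orientation: [0.0, 0.052, 0.999, -0.0]
ft_force: [-1.0, 1.8, 5.7]
width: 0.119
gripper_force: 20.0
[-1.   1.8  5.7] 20.004077553749084 [445.8 242.1 136.8]
lean 0.0007723146825645936 z grasp 155.79837168002288
-0.05 [[341.7, 165.3], [344.9, 124.7], [368.9, 193.7], [374.1, 150.4]]
0.0 [[341.7, 165.3], [347.0, 124.4], [368.9, 193.7], [376.4, 150.0]]
0.05 [[341.7, 165.3], [349.1, 124.2], [368.9, 193.7], [378.7, 149.7]]
```

View pics/s9.png

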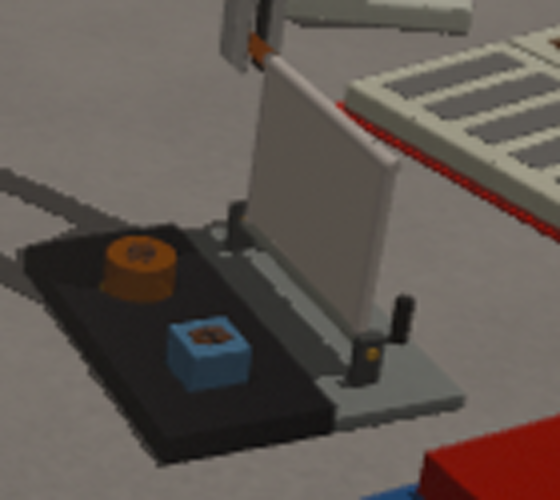

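The flap stands straight up: its edge runs from crop (366,352) to (395,165), a lean of about 0 as predicted. The fingers grip the handle, and both specimens are seated.

```bash
python3 -c "
from bench import manip
print(manip.finish_job())"
```

```text
the job is handed in; nothing more can be done
None
```

I handed the job in at about 22 s of the 72 s allowed: the round and square specimens looked seated flat in their nests, and the flap stood upright within measurement error, gripped at 20 N. The hand-in returned no verdict.

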